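# Gauge the zone on the flagged culture plate with sprung forceps

### The job

Pick up the spring forceps from their rest and use them as a gauge on the culture plate that has the red token beside it: with both tips just above the agar (within about a centimetre, not touching the plate), squeeze the forceps until the tips are as far apart as that plate's outlined zone is wide, one tip above each side of the zone. The forceps are the only thing to move; leave both plates and everything else undisturbed. The program finishes while holding: keep the forceps in the grip, still, with the gap unchanged.

Things in the scene. Friction and masses are not known exactly. Their poses are not given: they have to be found in the camera images.
- forceps: Loose steel spring forceps (sprung tweezers) with blue grip flats, about 50 g. Origin at the tail, where both leaves pivot, at the level of the leaves' underside; x along the forceps to the tips, z up. The leaves are 10 mm tall (z 0 to 10 mm), run forward 118 mm, then slim points slope down to the tips 145 mm ahead of the origin and 25 mm below it. The rest carries it level with the origin 40 mm above the bench. Balance point about 62 mm ahead of the origin.
- forceps_grip (a point): Where to squeeze: midway between the two blue grip flats (each 32 mm long and 18 mm tall, upright faces), 78 mm ahead of the forceps origin and 5 mm above its level. Squeeze across the forceps (along its y). Width over the flats is about 22 mm + 0.54 x tip gap: 38 mm when free, 32.8 mm at 20 mm gap, 28.5 mm at 12 mm gap.
- tip_left (a point): Lowest inner point of the tip on the forceps' left (+y) leaf. Tip gap = distance from tip_left to tip_right.
- tip_right (a point): Lowest inner point of the tip on the right (-y) leaf.
- leaf_left (a joint): How far each leaf has been squeezed in (rad); both leaves always move alike. 0 = sprung open (30 mm tip gap), 0.1036 = tips touching; tip gap = 290 mm x sin(0.1036 - value). The spring needs about 3 N on each grip flat to begin moving, 4.8 N at 20 mm gap, 6.2 N at 12 mm gap, 8.4 N to shut.
- rest: Fixed forceps rest; origin under its centre. Dark base plate 125 x 60 x 8 mm with two white posts 40 mm tall, 45 mm behind (10 mm thick, with two 8 mm ears beside the tail) and 48 mm ahead of its centre (8 mm thick, 50 mm wide). The forceps lie on top along its x, origin about 60 mm behind its centre, so the grip flats hang free between the posts.
- plate_small: Loose open clear culture plate, 90 mm diameter, rim 14 mm high, with tan agar filling it to 9 mm; 80 g. Origin: centre of underside. In the middle a white 6 mm test disc in a round dark-amber zone outlined in black, 12 mm across.
- plate_small_zone (a point): Centre of the 12 mm zone, on the agar surface (9 mm above the bench).
- plate_large: The same kind of plate with a zone 20 mm across. The two plates lie left and right of the rest, either way round.
- plate_large_zone (a point): Centre of the 20 mm zone, on the agar surface (9 mm above the bench).
- token_red: Red flat disc, 22 mm diameter, 6 mm high, fixed on the bench, its centre 68 mm from the middle of the plate to be gauged (on its far side). A blue one like it stands by the other plate.
- vial: Bystander: small glass vial with green cap, 26 mm diameter, 60 mm tall, beyond the rest.
- bowl: Bystander: glass bowl, 110 mm wide, 55 mm tall, on the left.
- beaker: Bystander: white beaker, 72 mm wide, 80 mm tall, on the right.
- covered_dish: Bystander: culture dish under a greyish clear lid, 94 mm diameter, 15 mm tall, near right.
- loop_tool: Bystander: inoculating loop with wooden handle, 200 mm long, 10 mm high, lying near left; origin at the front end of the handle.
There are look-alikes about, which are no part of the job. Leave any green look-alike of the plate_small alone.

How it is judged:
By the outcome, as a careful person would: the job done as asked, in the order asked, and still so for the second after the job is handed in, while the arm keeps its last pose, push and grip.
It also fails if it takes over 35 s, if anything falls off the work surface, if the arm or the gripper's body presses on something with over 40 N, if the wrist force passes 120 N, or if a joint passes its speed limit or range.

### The arm

A 6-joint arm with a two-finger parallel gripper is mounted at the origin on the work surface. World frame = base frame: x ahead of the robot, y to its left, z up, the work surface at z = 0. Lengths are in mm, angles in rad, forces in N, time in s.
With the tool pointing down it reaches from about 250 to 850 mm from the base axis. Payload 12.5 kg.
Tool frame: the origin (TCP) lies on the mounting face of the last link; the fingertips stand 186 mm ahead of it and the grasp point (between the pads) lies manip.grasp_offset ahead of it (manip.grasp_offset is the distance from the TCP to the grasp point, in mm); y points along the fingers, z is the direction in which the jaws open and shut, and the axes are right-handed (so a half turn about y gives the same grasp; the last joint's range is limited). The gripper opens to 93 mm and grips with 3 to 60 N. Pads are 15 mm wide; open, the fingers measure 128 mm over their backs; the gripper's body (75 mm by 188 mm) begins 65 mm behind the grasp point.
Start: joints at [-1.215, 0.351, 1.652, -0, 1.139, -0.085], TCP at [234.682, -497.404, 404.733] pointing down, gripper open.
Joint ranges: [-2.75, 2.75], [-0.79, 2.1], [0.01, 2.65], [-1.57, 4.71], [0.07, 3.14], [-2.87, 2.87]. Speed limits (rad/s): [2.22, 2.22, 2.79, 3.14, 3.14, 3.14].

### API

Orientations are given as a 3x3 rotation matrix whose columns are the frame's x, y, z axes.
In Python, from rig import manip gives the robot as it stands. Calls block until the motion is done:
- manip.move_to(position, orientation): joint-space move of the TCP to a pose.
- manip.movel(position, rotation=None, rate=150): straight line of the TCP; rotation=None keeps the orientation; rate is the mean speed in mm/s.
- manip.goto_joints(angles): joint-space move.
- manip.release() and manip.close(): open the fingers fully, or close them until they stop; the grip force is fixed at half the most.
- manip.hold(seconds).
- manip.inverse_kinematics(position, orientation): joint angles nearest the present ones, or None.
- manip.sense(): the state.
- manip.get_image(name): name is "scene" or "top" or "wrist"; returns the picture (384x512x3 uint8, red, green, blue); there is no depth.
- manip.camera_model(name): a dict with "K" (3x3 intrinsics, pixels), "R" (3x3) and "t" (3): a world point X has camera coordinates R X + t. Camera axes: x right, y down, z forward; pixel columns grow to the right and rows downward; lengths in mm; the calibration is good to about 2 mm. The wrist camera is an equidistant fisheye: a pixel r from the principal point sees the ray r / f radians off the axis. A picture is of the moment at which its call begins: read the wrist's pose just before it. camera_model takes no time and is no camera call; for the wrist camera it gives the pose at the moment of the call.
A pose or a line that the arm cannot do raises manip.Unreachable and nothing moves.
- manip.job_done(): hands the job in, once; it reports no verdict.
The state is a dict: "time": time; "joint_pos": joint angles; "joint_velocities": joint speeds; "joint_efforts": joint torques, N m; "tcp_pos": TCP position; "tool_rot": TCP orientation; "force": force on the tool from outside, world axes, zero at the start; "wrist_torque": the same for the moment, N m; "opening": finger opening in mm.
Only numpy, scipy, OpenCV 4.12 (cv2) and the standard library are available. Lean on these libraries where they do the work, as an engineer would, in place of code of your own. Each camera call takes 0.05 s, during which the arm holds its last target.

## Working session

There is one attempt and no reset: what is moved stays moved. The work goes in short steps, each a Python script; the robot and the scene stay as the last script left them, time stands still between calls to the robot, and variables do not carry over. Pictures are saved under pics/ and viewed, and the job is handed in when it is done.

```bash
ls; mkdir -p pics
python3 - <<'E'
from rig import manip
import cv2
print(manip.grasp_offset)
for n in ("scene","top","wrist"):
    im=manip.get_image(n); cv2.imwrite(f"pics/{n}0.png",im[:,:,::-1]); m=manip.camera_model(n); print(n,m)
s=manip.sense(); print(s)
print([a for a in dir(manip) if a[0]!='_'])
E
```

```text
pics
167.3
scene {'K': array([[493.12598706,   0.        , 255.96362441],
       [  0.        , 493.12598706, 190.46383255],
       [  0.        ,   0.        ,   1.        ]]), 'R': array([[-0.85546106,  0.51774139,  0.01141215],
       [ 0.26386684,  0.45473561, -0.85064082],
       [-0.44560147, -0.72467881, -0.52562339]]), 't': array([ 475.81310949,  -77.37860025, 1686.99028041])}
top {'K': array([[476.44487358,   0.        , 257.06082842],
       [  0.        , 476.44487358, 187.4675006 ],
       [  0.        ,   0.        ,   1.        ]]), 'R': array([[-0.02737451, -0.99960914, -0.00567508],
       [-0.99292422,  0.02784682, -0.11543852],
       [ 0.11555144,  0.00247485, -0.99329841]]), 't': array([  20.66075527,  570.18342871, 1270.66803612])}
wrist {'K': array([[297.31863964,   0.        , 256.5160639 ],
       [  0.        , 297.31863964, 183.72943764],
       [  0.        ,   0.        ,   1.        ]]), 'R': array([[ 4.26493780e-01, -9.04490195e-01, -7.36087767e-04],
       [-8.73918048e-01, -4.12287637e-01,  2.57460968e-01],
       [-2.33174401e-01, -1.09162221e-01, -9.
[... 347 characters left out ...]
rts': array([ 2.19414302e-03, -4.97455502e+01, -2.85343820e+01,  6.99217315e-02,
        2.45913269e-02, -6.87966462e-05]), 'tcp_pos': array([ 234.63753593, -497.35538094,  404.33372053]), 'tool_rot': array([[-9.04457497e-01, -2.77326734e-04,  4.26563663e-01],
       [-4.26563743e-01,  8.10074054e-04, -9.04457139e-01],
       [-9.47180112e-05, -9.99999633e-01, -8.50975082e-04]]), 'force': array([ 0.00790423,  0.80296279, -0.14271382]), 'wrist_torque': array([-0.02295117,  0.03270406, -0.04494906]), 'opening': 92.81186662588168}
['Unreachable', 'camera_model', 'close', 'get_image', 'goto_joints', 'grasp_offset', 'hold', 'inverse_kinematics', 'job_done', 'move_to', 'movel', 'release', 'sense']
```

View pics/top0.png

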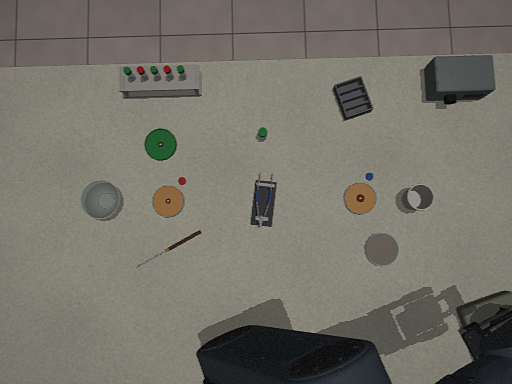

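View pics/scene0.png

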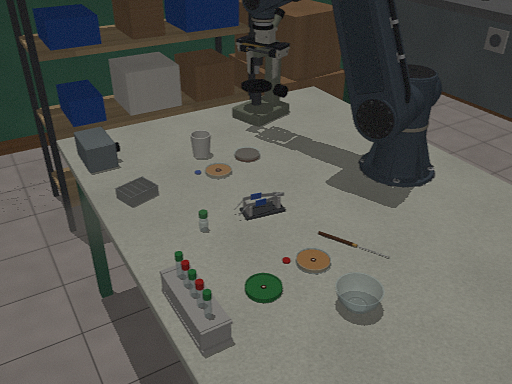

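View pics/wrist0.png

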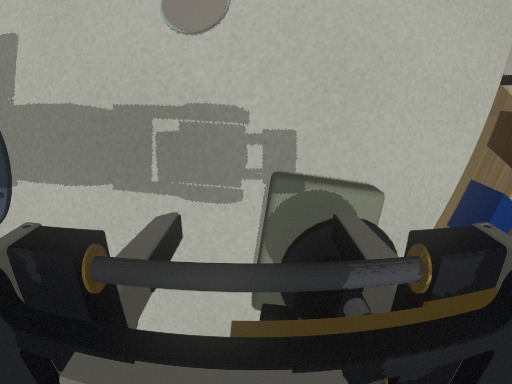

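The red token is at top (182,181), beside the left tan plate at (168,201). The green look-alike at (161,144) is to be left alone. I'll enlarge both tan plates and the forceps to confirm which zone is which.

The plain `close()` applies 30 N, which would shut the forceps completely. While the gripper is still in free air, I'll check whether the call takes a width.

Run:
```python
import cv2,numpy as np
im=cv2.imread("pics/top0.png")
def c(u,v,r): return cv2.resize(im[v-r:v+r,u-r:u+r],(260,260),interpolation=cv2.INTER_CUBIC)
cv2.imwrite("pics/crop0.png",np.hstack([c(170,193,30),c(263,200,34),c(362,191,30)]))
from rig import manip
try: manip.close(60)
except BaseException as e: print(type(e),e)
s=manip.sense(); print(s["time"],s["opening"])
```

```text
<class 'TypeError'> too many positional arguments
0.15 92.81186662588168
```

View pics/crop0.png

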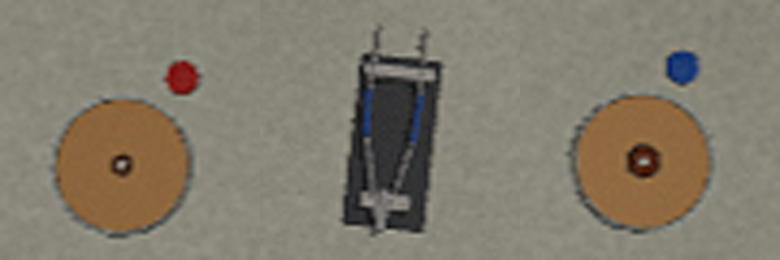

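The plate with the red token, at (168,201), has the smaller ring of the two (about 12 mm). The blue-token plate at (361,199) has the larger ring. So plate_small is the target, and the gap to set is 12 mm.

`close()` takes no argument and closes with a fixed 30 N. At the flats that shuts the forceps. Per leaf, 30 N gives the 12 mm torque only when applied about 16 mm ahead of the pivot (6.2 × 78 / 30). I'll look closely at the tail and rest to see whether a short-lever grip will work.

```bash
cat > h.py <<'E'
import numpy as np,cv2
from rig import manip
def ray(cam,u,v,m=None):
    m=m or manip.camera_model(cam); K,R,t=m["K"],m["R"],m["t"]
    a=np.array([(u-K[0,2])/K[0,0],(v-K[1,2])/K[1,1]])
    if cam=="wrist":
        r=np.hypot(*a); d=np.array([a[0]/max(r,1e-9)*np.sin(r),a[1]/max(r,1e-9)*np.sin(r),np.cos(r)])
    else: d=np.array([a[0],a[1],1.])
    return -R.T@t, R.T@(d/np.linalg.norm(d))
def onz(cam,u,v,z,m=None):
    c,d=ray(cam,u,v,m); return c+d*(z-c[2])/d[2]
def rect(cam,im,m,org,ax,ay,nx,ny,s):
    """orthorectify plane: org + i*s*ax + j*s*ay"""
    pass
def proj(cam,X,m=None):
    m=m or manip.camera_model(cam); K,R,t=m["K"],m["R"],m["t"]
    p=R@np.asarray(X,float)+t
    if cam=="wrist":
        r=np.hypot(p[0],p[1]); th=np.arctan2(r,p[2]); q=p[:2]/max(r,1e-9)*th
    else: q=p[:2]/p[2]
    return np.array([K[0,0]*q[0]+K[0,2],K[1,1]*q[1]+K[1,2]])
def down(yaw,pitch=0.):
    """tool for forceps heading yaw (fx): tool y = down; tool z = forceps y; nose-up pitch tilts forceps x up"""
    fx=np.array([np.cos(yaw)*np.cos(pitch),np.sin(yaw)*np.cos(pitch),np.sin(pitch)])
    fy=np.array([-np.sin(yaw),np.cos(yaw),0]); fz=np.cross(fx,fy)
    y=-fz; z=fy; x=np.cross(y,z)
    return np.stack([x,y,z],1)
def snap(cam,name):
    m=manip.camera_model(cam); im=manip.get_image(cam); cv2.imwrite(f"pics/{name}.png",im[:,:,::-1]); np.savez(f"pics/{name}.npz",**m); return im,m
def load(name):
    z=np.load(f"pics/{name}.npz"); return cv2.imread(f"pics/{name}.png"),{k:z[k] for k in z}
E
python3 - <<'E'
from h import *
m=manip.camera_model("wrist"); s=manip.sense()
C=-m["R"].T@m["t"]; T=s["tool_rot"]
print("cam in tool",T.T@(C-s["tcp_pos"]),"\naxes",T.T@m["R"].T)
im=cv2.imread("pics/top0.png"); hsv=cv2.cvtColor(im,cv2.COLOR_BGR2HSV)
def cent(mask,box):
    u0,v0,u1,v1=box; mm=np.zeros(mask.shape,np.uint8); mm[v0:v1,u0:u1]=mask[v0:v1,u0:u1]
    M=cv2.moments(mm,True); return M["m10"]/M["m00"],M["m01"]/M["m00"],M["m00"]
blue=cv2.inRange(hsv,(105,120,50),(130,255,255)); tan=cv2.inRange(hsv,(8,80,100),(20,255,255))
red=cv2.inRange(hsv,(0,150,80),(8,255,255))
n,_,st,ce=cv2.connectedComponentsWithStats(blue)
for i in range(1,n):
    if st[i,4]>4: print("blue",ce[i],st[i,4],onz("top",*ce[i],45))
u,v,a=cent(tan,(145,180,195,225)); print("plate",u,v,a,onz("top",u,v,9))
u,v,a=cent(red,(170,170,195,192)); print("red",u,v,a,onz("top",u,v,6))
for nm,p in dict(tail=(260.5,227),tipL=(259.5,177),tipR=(272,177)).items(): print(nm,onz("top",*p,45 if nm=="tail" else 18))
E
```

```text
cam in tool [-71.251907    19.87438894  -0.36000598] 
axes [[ 7.72956850e-05  9.66264302e-01  2.57552505e-01]
 [-1.14894670e-04 -2.57552496e-01  9.66264301e-01]
 [ 9.99999990e-01 -1.04279471e-04  9.11109213e-05]]
blue [368.93181818 175.95454545] 44 [ 592.09331613 -299.67261411   45.        ]
blue [256.5 195. ] 24 [548.67837655   6.90602836  45.        ]
blue [269.57692308 196.53846154] 26 [543.50991609 -28.33793468  45.        ]
plate 167.6851851851852 200.68803418803418 702.0 [543.30317897 254.4171919    9.        ]
red 181.5 180.5 42.0 [599.25994217 215.94714428   6.        ]
tail [462.06361933  -1.4788879   45.        ]
tipL [601.33625394  -2.67310459  18.        ]
tipR [600.35948487 -37.34467223  18.        ]
```

Run:
```python
from h import *
R=down(-0.146+np.pi)
q=manip.inverse_kinematics([530,-8,360],R); print(q)
manip.move_to([530,-8,360],R); manip.hold(0.3)
snap("wrist","w1"); print(manip.sense()["time"])
im=cv2.imread("pics/w1.png"); cv2.imwrite("pics/w1b.png",cv2.resize(im[90:290,150:360],None,fx=3,fy=3,interpolation=cv2.INTER_CUBIC)[:600])
```

```text
[-1.02931961e-01  3.67225338e-01  1.74938132e+00 -4.44089210e-16
  1.02498600e+00  1.61386437e+00]
2.5583
```

View pics/w1.png

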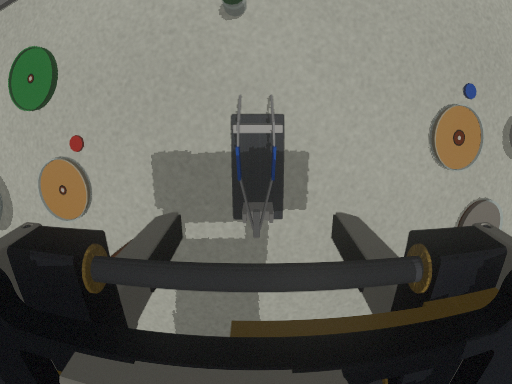

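View pics/w1b.png

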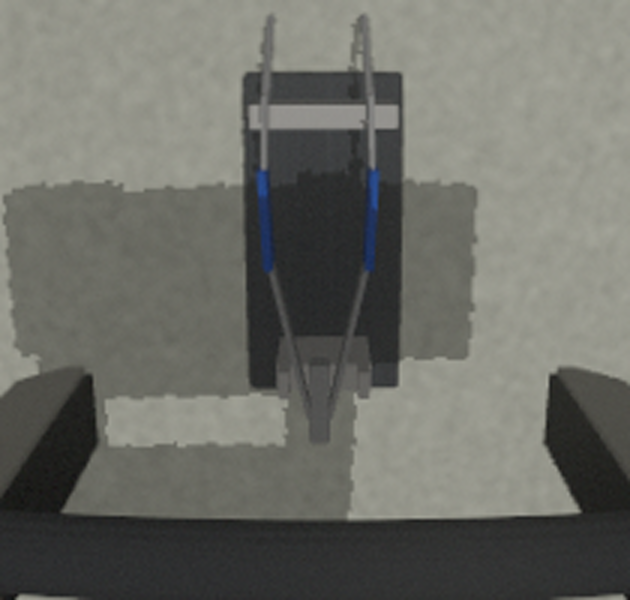

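Run:
```python
from h import *
im,m=load("w1")
f=lambda u,v,z: onz("wrist",150+u/3,90+v/3,z,m)
b=[f(262,172,54),f(373,172,54),f(270,270,54),f(372,270,54)]
mid=(b[0]+b[1]+b[2]+b[3])/4; print("flats mid",mid, "widths",np.linalg.norm(b[0]-b[1]),np.linalg.norm(b[2]-b[3]))
d=(b[0]+b[1]-b[2]-b[3]); fy=b[0]-b[1]; print("yaw len",np.arctan2(d[1],d[0]),"yaw fy",np.arctan2(-fy[0],fy[1]))
tail=f(319,441,50); d=mid-tail; print("tail",tail,"yaw tail",np.arctan2(d[1],d[0]),np.linalg.norm(d[:2]))
yaw=np.arctan2(d[1],d[0]); fx=np.array([np.cos(yaw),np.sin(yaw),0]); fy=np.array([-fx[1],fx[0],0])
o=mid-78*fx; print("origin",o)
for nm,u,v,z in [("block front L",309,362,50),("block fr R",329,362,50),("tail L",309,441,50),("tail R",329,441,50),("leafL@300",283,300,50),("leafL@330",289,330,50),("leafL@360",298,360,50),("leafL@390",305,390,50),("leafR@330",348,330,50),("leafR@360",339,360,50),("earL",277,372,48),("earLin",288,372,48),("earRin",360,372,48),("postback",300,393,40),("postfront",300,337,40),("fpost back",300,129,40),("fpost fr",300,105,40),("tipL",268,15,15),("tipR",363,15,15)]:
    p=f(u,v,z)-o; print(nm,round(p@fx,1),round(p@fy,1))
```

```text
flats mid [544.90059002 -10.14330737  54.        ] widths 35.905022108154036 33.78746013453974
yaw len -0.1116069111654278 yaw fy -0.14688470779029128
tail [465.39579823   1.70289145  50.        ] yaw tail -0.14791162285845938 80.38248779473668
origin [467.75227165   1.35177736  54.        ]
block front L 27.8 3.5
block fr R 27.8 -3.4
tail L -2.4 3.6
tail R -2.4 -3.6
leafL@300 50.1 12.3
leafL@330 39.5 10.3
leafL@360 28.5 7.3
leafL@390 17.4 4.9
leafR@330 39.5 -9.9
leafR@360 28.6 -6.9
earL 23.3 14.7
earLin 23.3 10.9
earRin 23.3 -14.3
postback 12.2 6.9
postfront 33.6 6.8
fpost back 107.0 6.5
fpost fr 115.2 6.5
tipL 146.5 18.5
tipR 146.5 -15.7
```

Run:
```python
import cv2
im=cv2.imread("pics/w1.png"); cv2.imwrite("pics/w1c.png",cv2.resize(im[170:245,220:295],None,fx=8,fy=8,interpolation=cv2.INTER_CUBIC))
```

```text
(no output)
```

View pics/w1c.png

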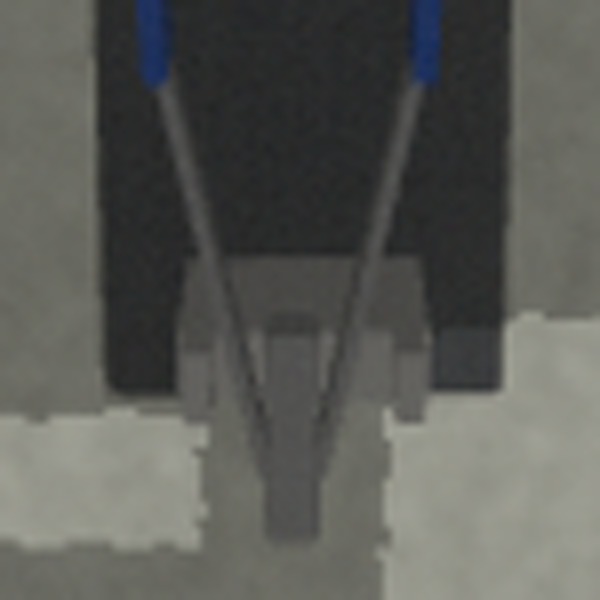

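The view shows the forceps heading at yaw −0.147, with the flats' middle at about (545,−10). A solid 7 mm wide tail block runs to about 28 mm ahead of the tail, and the rear post covers 10–20 mm ahead of it.

Plan:
1. Grip the flats and lift slightly.
2. Set the forceps back on the same rest about 9.5 mm further back, so the short-lever spot is clear of the post.
3. Regrip with the pads' front edge about 16 mm ahead of the pivot.

```bash
cat >> h.py <<'E'
yaw0=-0.147; G=manip.grasp_offset
FX=np.array([np.cos(yaw0),np.sin(yaw0),0]); FY=np.array([-FX[1],FX[0],0]); RF=down(yaw0+np.pi)
MID=np.array([545.2,-10.3,0.])
def tcp(p,z): return [p[0],p[1],z+G]
E
python3 - <<'E'
from h import *
manip.move_to(tcp(MID,110),RF); manip.movel(tcp(MID,48),rate=120)
print(manip.sense()["force"])
manip.close(); s=manip.sense(); print(s["time"],s["opening"],s["force"])
snap("wrist","w2")
manip.movel(tcp(MID,53),rate=60)
manip.movel(tcp(MID-9.5*FX,53),rate=60)
s=manip.sense(); print(s["time"],s["opening"],s["force"])
snap("wrist","w3")
E
```

```text
[0.25037888 0.21826755 0.34913651]
4.7833 21.496765933232723 [ 0.91599099 -0.40405402  0.55791084]
5.3917 21.179692180994202 [0.64463182 0.51820027 0.14972586]
```

Run:
```python
import cv2,numpy as np
a=[cv2.resize(cv2.imread(f"pics/{n}.png")[0:300,150:360],None,fx=1.85,fy=1.85,interpolation=cv2.INTER_CUBIC) for n in("w2","w3")]
cv2.imwrite("pics/w23.png",np.hstack(a))
```

```text
(no output)
```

View pics/w23.png

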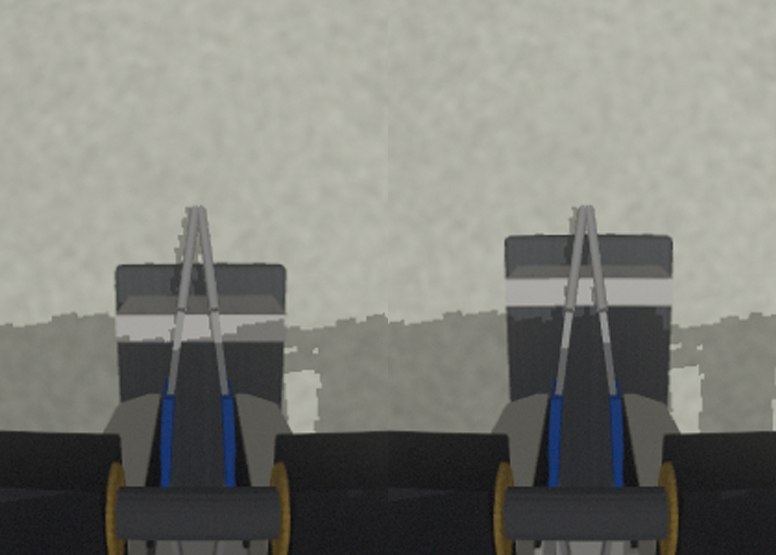

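Run:
```python
from h import *
for nm,rows,off,dz in [("w2",[(311,50,'knee'),(314,40,'postfront'),(342,40,'postrear'),(207,15,'tip'),(395,57,'flatfront')],0,0),("w3",[(308,55,'knee'),(278,40,'postfront'),(306,40,'postrear'),(207,20,'tip'),(395,62,'flatfront')],388,0)]:
    im,m=load(nm)
    for v,z,l in rows:
        p=onz("wrist",150+200/1.85,v/1.85,z,m)-MID; print(nm,l,round(p@FX+78,1))
```

```text
w2 knee 118.4
w2 postfront 115.4
w2 postrear 107.0
w2 tip 145.7
w2 flatfront 96.9
w3 knee 109.3
w3 postfront 115.3
w3 postrear 106.9
w3 tip 135.8
w3 flatfront 87.0
```

Run:
```python
from h import *
manip.movel(tcp(MID-7*FX,53),rate=60)
manip.movel(tcp(MID-7*FX,48.3),rate=40)
manip.release(); manip.hold(0.2)
s=manip.sense(); print(s["time"],s["opening"],s["force"])
manip.movel(tcp(MID-7*FX,110),rate=150)
T=MID-7*FX-(78-8.7)*FX   # tool axis over forceps x=8.7 -> front pad edge at 16.2
manip.movel(tcp(T+0*FX,110),rate=200)
snap("wrist","w4"); snap("top","t4"); snap("scene","s4"); print(manip.sense()["time"])
im=cv2.imread("pics/w4.png"); cv2.imwrite("pics/w4b.png",cv2.resize(im[60:320,130:380],None,fx=2.3,fy=2.3,interpolation=cv2.INTER_CUBIC))
t=cv2.imread("pics/s4.png"); cv2.imwrite("pics/s4b.png",cv2.resize(t[140:250,190:330],None,fx=5,fy=5,interpolation=cv2.INTER_CUBIC))
```

```text
7.375 93.05662522262759 [-0.15305438 -0.6706367   0.29603223]
8.5833
```

View pics/w4b.png

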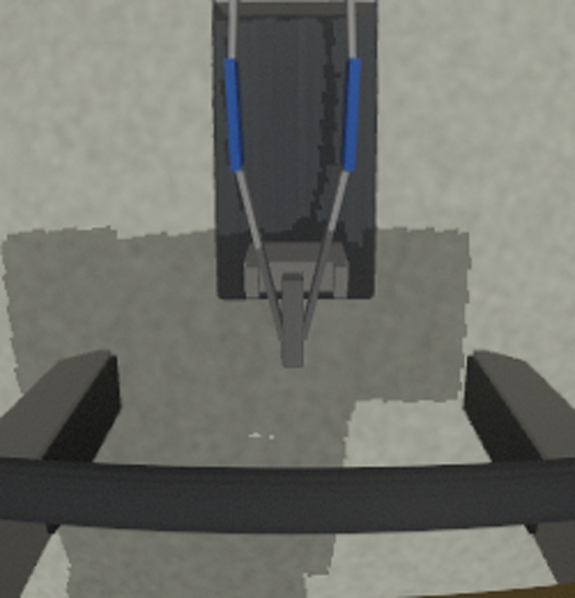

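View pics/s4b.png

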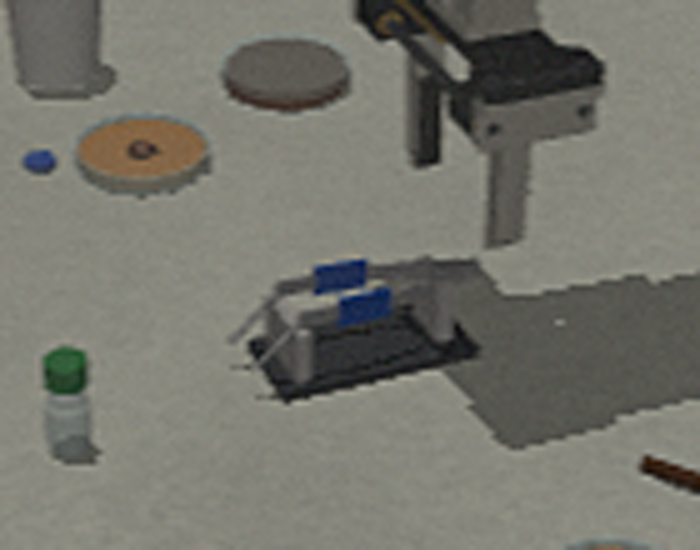

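Run:
```python
from h import *
im,m=load("w4"); P=manip.sense()["tcp_pos"]; print(P)
O=MID-85*FX; T=np.array([P[0],P[1],0]); print("tool at x",(T-O)@FX,(T-O)@FY)
f=lambda u,v,z: onz("wrist",130+u/2.3,60+v/2.3,z,m)-O
for n,u,v,z in [("tail",292,366,50),("blockfront",292,275,50),("flatF L",231,59,54),("flatF R",354,59,54),("flatR L",236,170,54),("flatR R",349,170,54),("postback",257,297,48),("postfront",257,243,40),("leafL",264,275,50),("leafL",270,300,50),("leafL",276,325,50),("leafR",322,275,50),("leafR",316,300,50)]:
    p=f(u,v,z); print(n,(p@FX).round(1),(p@FY).round(1))
```

```text
[470.64100298   0.71253614 277.11992389]
tool at x 9.63210722993455 -0.026976823023738317
tail -2.4 -0.0
blockfront 28.1 -0.0
flatF L 94.5 17.9
flatF R 94.5 -18.2
flatR L 61.3 16.7
flatR R 61.3 -17.0
postback 20.4 11.1
postfront 36.3 11.3
leafL 28.1 8.7
leafL 20.0 6.9
leafL 11.7 5.1
leafR 28.1 -9.4
leafR 20.0 -7.6
```

Run:
```python
from h import *
O=MID-85*FX; T=O+8.7*FX
manip.movel(tcp(T,54),rate=100); manip.hold(0.3)
s=manip.sense(); P=s["tcp_pos"]; print("tool at x",((P-O)*[1,1,0])@FX,P[2]-G,s["force"])
manip.close(); manip.hold(0.3)
s=manip.sense(); P=s["tcp_pos"]; print(s["time"],"tool at x",((P-O)*[1,1,0])@FX,s["opening"],s["force"])
snap("wrist","w5")
im=cv2.imread("pics/w5.png"); cv2.imwrite("pics/w5b.png",cv2.resize(im[0:300,130:380],None,fx=2,fy=2,interpolation=cv2.INTER_CUBIC))
```

```text
tool at x 8.797581142259801 54.40122148129586 [-0.88173689 -0.27801334  0.7289373 ]
11.1583 tool at x 8.717125352592818 10.339791185649428 [ 0.37392272 -0.1914866  -0.34011148]
```

View pics/w5b.png

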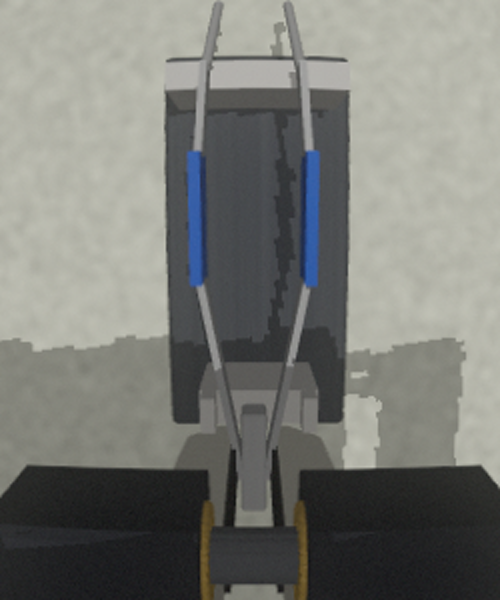

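Run:
```python
from h import *
im,m=load("w5"); O=MID-85*FX
f=lambda u,v,z: onz("wrist",130+u/2,0+v/2,z,m)-O
for n,a,b,v,z in [("flat front",187,319,153,54),("flat rear",189,318,285,54),("flat mid",188,318.5,215,54),("tips outer?",214,293,5,15),("leaf knee",203,304,85,50)]:
    p,q=f(a,v,z),f(b,v,z); print(n,"x",(p@FX).round(1),"w",((p-q)@FY).round(2),"c",((p+q)@FY/2).round(2))
for i in (0,):
    c=im[0:60,220:300]; cv2.imwrite("pics/tip5.png",cv2.resize(c,None,fx=8,fy=8,interpolation=cv2.INTER_CUBIC))
```

```text
flat front x 94.8 w 32.32 c 0.32
flat rear x 61.8 w 32.25 c 0.2
flat mid x 79.3 w 32.13 c 0.26
tips outer? x 147.8 w 24.8 c 0.14
leaf knee x 113.0 w 25.41 c 0.19
```

View pics/tip5.png

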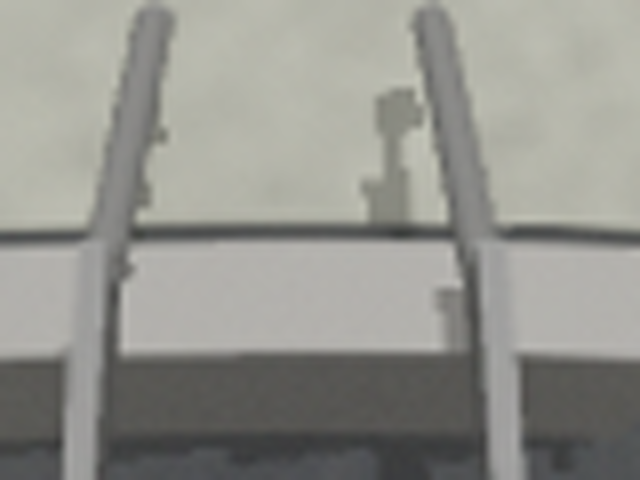

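Run:
```python
from h import *
O=MID-85*FX
im,m=load("w5"); f=lambda u,v,z: onz("wrist",220+u/8,v/8,z,m)-O
for z in (15,17):
    a,b,c,d=[f(u,18,z) for u in(134,174,415,449)]
    print(z,(a@FX).round(1),"outer",((a-d)@FY).round(2),"inner",((b-c)@FY).round(2))
im,m=load("w4"); f=lambda u,v,z: onz("wrist",130+u/2.3,60+v/2.3,z,m)-O
for a,b,v in [(225,360,60),(230,355.5,170)]:
    p,q=f(a,v,54),f(b,v,54); print(((p-q)@FY))
# blue masks in both, per-row width
for n in ("w2","w4","w5"):
    im,m=load(n); hsv=cv2.cvtColor(im,cv2.COLOR_BGR2HSV); bl=cv2.inRange(hsv,(100,100,40),(130,255,255)); bl[:,:200]=0; bl[:,330:]=0
    if n=="w2": bl[265:]=0
    rows=np.where(bl.any(1))[0]; ws=[]
    for v in range(rows[0]+3,rows[-1]-2,4):
        c=np.where(bl[v])[0]; p,q=onz("wrist",c[0]-.5,v,54,m)-O,onz("wrist",c[-1]+.5,v,54,m)-O
        ws.append((round(p@FX,1),round((p-q)@FY,2)))
    print(n,ws)
```

```text
15 148.0 outer 24.72 inner 18.9
17 147.3 outer 24.46 inner 18.7
39.60114235494517
37.367930747703184
w2 [(np.float64(106.2), np.float64(18.16)), (np.float64(104.1), np.float64(18.75)), (np.float64(101.9), np.float64(19.35)), (np.float64(99.7), np.float64(19.95)), (np.float64(97.5), np.float64(20.57)), (np.float64(95.2), np.float64(20.67)), (np.float64(93.0), np.float64(20.78)), (np.float64(90.7), np.float64(20.89)), (np.float64(88.3), np.float64(21.53)), (np.float64(86.0), np.float64(22.19)), (np.float64(83.6), np.float64(22.32)), (np.float64(81.2), np.float64(21.38)), (np.float64(78.7), np.float64(21.51)), (np.float64(76.2), np.float64(22.73))]
w4 [(np.float64(92.9), np.float64(40.5)), (np.float64(90.2), np.float64(40.53)), (np.float64(87.4), np.float64(39.2)), (np.float64(84.7), np.float64(39.23)), (np.float64(81.9), np.float64(39.27)), (np.float64(79.2), np.float64(39.32)), (np.float64(76.5), np.float64(39.37)), (np.float64(73.7), np.float64(38.74)), (np.float64(71.0), np.float64(38.12)), (np.float64(68.2), np.float64(38.18)), (np.float64(65.5), np.float64(38.25))]
w5 [(np.float64(94.1), np.float64(32.81)), (np.float64(92.1), np.float64(32.83)), (np.float64(90.1), np.float64(32.35)), (np.float64(88.1), np.float64(32.86)), (np.float64(86.1), np.float64(32.39)), (np.float64(84.1), np.float64(32.42)), (np.float64(82.1), np.float64(31.96)), (np.float64(80.1), np.float64(32.49)), (np.float64(78.1), np.float64(32.03)), (np.float64(76.1), np.float64(32.57)), (np.float64(74.1), np.float64(32.12)), (np.float64(72.1), np.float64(32.17)), (np.float64(70.1), np.float64(32.23)), (np.float64(68.1), np.float64(32.29)), (np.float64(66.1), np.float64(32.35)), (np.float64(64.1), np.float64(31.91))]
```

Partial squeeze works. The flats' width and the tips both give a gap of about 18.8 mm, against about 12 predicted, so the grip point has to move about 3.4 mm further forward. To keep the fingers clear of the rear post, I'll first drag the forceps back 2.2 mm, then regrip.

```bash
cat >> h.py <<'E'
def meas(name,O,FX=FX,FY=FY,show=True):
    im,m=load(name); hsv=cv2.cvtColor(im,cv2.COLOR_BGR2HSV); bl=cv2.inRange(hsv,(100,100,40),(130,255,255)); bl[:,:190]=0; bl[:,340:]=0; bl[270:]=0
    rows=np.where(bl.any(1))[0]; ws=[]
    for v in range(rows[0]+3,rows[-1]-2):
        c=np.where(bl[v])[0]; p,q=onz("wrist",c[0]-.5,v,54,m)-O,onz("wrist",c[-1]+.5,v,54,m)-O
        ws.append((p@FX,(p-q)@FY,(p+q)@FY/2))
    ws=np.array(ws); k=np.polyfit(ws[:,0],ws[:,1],1); w=np.polyval(k,78); print("x range",ws[[0,-1],0],"w",w,"slope",k[0],"gap",(w-22)/.54, "c",ws[:,2].mean())
E
python3 - <<'E'
from h import *
O=MID-85*FX
manip.movel(tcp(O+8.7*FX-2.2*FX,54.2),rate=30)
manip.release(); manip.hold(0.1)
O=O-2.2*FX
manip.movel(tcp(O+12.1*FX,54),rate=20); manip.hold(0.2)
s=manip.sense(); P=s["tcp_pos"]; print("tool at x",((P-O)*[1,1,0])@FX,P[2]-G,s["force"])
snap("wrist","w6a")
manip.close(); manip.hold(0.3)
s=manip.sense(); P=s["tcp_pos"]; print(s["time"],"tool at x",((P-O)*[1,1,0])@FX,s["opening"],s["force"])
snap("wrist","w6")
meas("w6a",O); meas("w6",O)
im=cv2.imread("pics/w6.png"); cv2.imwrite("pics/w6b.png",cv2.resize(im[0:300,130:380],None,fx=2,fy=2,interpolation=cv2.INTER_CUBIC))
E
```

```text
tool at x 12.067140458852622 53.99339064421545 [-0.80681848 -0.04976847 -0.42342526]
15.0417 tool at x 12.134560428295252 10.435321638765672 [ 0.4730058  -1.08779304  0.9076205 ]
x range [93.47834119 62.87805175] w 39.05719512188904 slope 0.10185913371391254 gap 31.587398373868584 c 0.4510585602106442
x range [93.90896451 63.43118095] w 28.718042977420552 slope -0.05196200508861264 gap 12.440820328556578 c 0.49560076425697885
```

View pics/w6b.png

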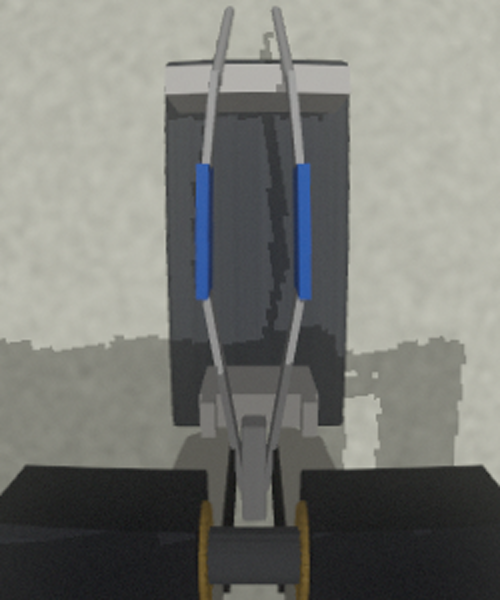

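Run:
```python
import cv2,numpy as np
a=[cv2.resize(cv2.imread(f"pics/{n}.png")[0:48,225:290],None,fx=6,fy=12,interpolation=cv2.INTER_NEAREST) for n in("w6a","w6")]
cv2.imwrite("pics/tip6.png",np.hstack(a))
```

```text
(no output)
```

View pics/tip6.png

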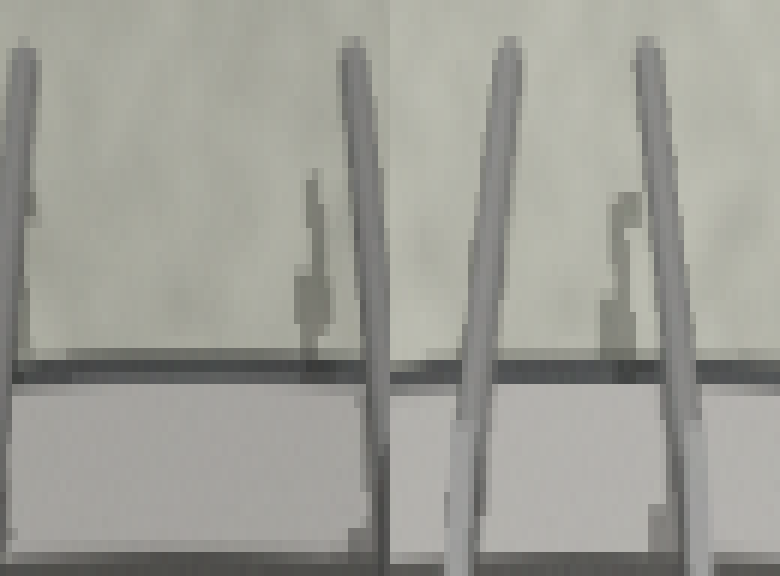

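Gap is now about 11.5–12.4 mm: the flats' width corrected from the open view gives 12.0, and the ratio of tip pixels gives 11.5. Next I'll lift carefully and check for sag or slip.

Run:
```python
from h import *
O=MID-87.2*FX
p=O+12.1*FX
manip.movel(tcp(p,60),rate=25)
manip.movel(tcp(p,115),rate=80); manip.hold(0.2)
s=manip.sense(); print(s["time"],s["opening"],s["force"])
snap("wrist","w7"); snap("scene","s7"); snap("top","t7")
im=cv2.imread("pics/w7.png"); cv2.imwrite("pics/w7b.png",cv2.resize(im[0:300,130:380],None,fx=2,fy=2,interpolation=cv2.INTER_CUBIC))
t=cv2.imread("pics/s7.png"); cv2.imwrite("pics/s7b.png",cv2.resize(t[140:250,190:330],None,fx=5,fy=5,interpolation=cv2.INTER_CUBIC))
```

```text
16.525 10.742024394576672 [ 0.04397256 -0.35485483  0.07703993]
```

View pics/w7b.png

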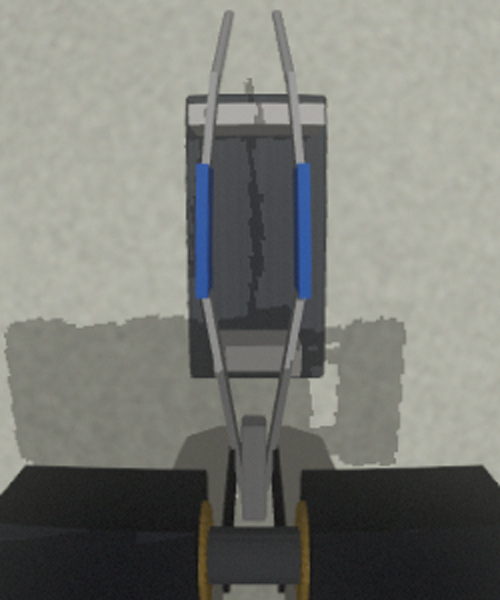

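View pics/s7b.png

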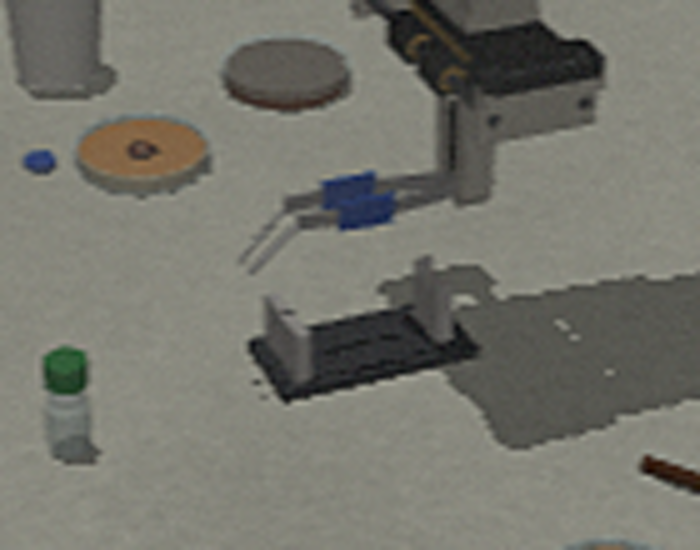

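Run:
```python
import cv2,numpy as np
from h import *
im,m=load("w7")
a=[cv2.resize(cv2.imread(f"pics/{n}.png")[0:48,225:290],None,fx=6,fy=12,interpolation=cv2.INTER_NEAREST) for n in("w6","w7")]
cv2.imwrite("pics/tip7.png",np.hstack(a))
for n in("w6a","w6","w7"):
    im,_=load(n); hsv=cv2.cvtColor(im,cv2.COLOR_BGR2HSV); bl=cv2.inRange(hsv,(100,100,40),(130,255,255))
    bl[:,:190]=0; bl[:,340:]=0; bl[270:]=0
    rows=np.where(bl.any(1))[0]; print(n,rows[[0,-1]],np.mean([np.ptp(np.where(bl[v])[0])+1 for v in range(rows[0]+5,rows[0]+60)]))
    g=cv2.cvtColor(im,cv2.COLOR_BGR2GRAY)
    for v in (5,7,9): print(v,g[v,226:246],g[v,262:290])
```

```text
w6a [ 83 150] 79.10909090909091
5 [146 123 127 123 115 138 169 168 167 167 164 165 165 166 166 168 167 169
 168 170] [163 164 163 163 164 164 165 166 167 168 168 169 169 169 168 167 167 166
 166 138 108 124 127 123 143 171 170 168]
7 [131 124 128 119 110 142 171 169 168 166 164 165 164 165 166 166 168 169
 171 169] [164 164 163 163 165 166 166 167 167 167 168 167 169 167 166 166 166 166
 165 147 106 118 127 124 128 172 170 169]
9 [126 127 124 116 121 156 169 169 169 167 166 164 163 163 164 166 168 169
 170 170] [168 167 169 167 168 167 167 169 168 169 168 168 167 166 165 164 163 165
 165 154 112 115 125 127 121 140 170 168]
w6 [ 82 149] 58.10909090909091
5 [181 180 179 181 181 182 183 181 181 182 177 179 180 179 180 181 137 136
 139 135] [178 178 176 148 119 136 139 133 143 181 182 183 182 182 181 180 181 182
 181 180 180 181 181 183 184 184 183 182]
7 [180 180 181 183 184 184 184 184 182 179 178 177 178 179 179 163 128 137
 139 131] [179 178 177 173 116 131 139 136 128 181 182 182 181 180 180 180 179 179
 180 180 179 179 180 182 184 186 185 182]
9 [177 177 179 180 181 182 183 183 183 181 180 178 177 177 178 137 135 140
 135 124] [181 182 181 178 131 123 137 138 132 141 183 182 181 179 179 177 178 179
 179 178 177 177 179 178 182 183 183 181]
w7 [ 81 149] 58.2
5 [171 172 172 173 172 173 171 170 169 171 174 178 178 178 178 177 166 143
 136 140] [176 174 171 168 151 136 133 137 160 175 175 176 175 176 175 173 173 174
 176 176 176 177 176 174 175 177 177 176]
7 [173 173 172 172 172 170 169 168 167 169 170 175 177 177 178 173 119 131
 131 125] [174 174 172 164 111 126 133 130 126 173 174 175 176 175 173 172 169 169
 171 175 177 178 177 176 175 174 174 174]
9 [175 174 174 173 173 173 172 169 169 169 170 172 173 174 173 138 126 133
 130 118] [173 172 173 168 124 120 131 131 125 144 175 175 177 175 173 172 171 171
 173 176 178 179 178 177 175 175 174 174]
```

View pics/tip7.png

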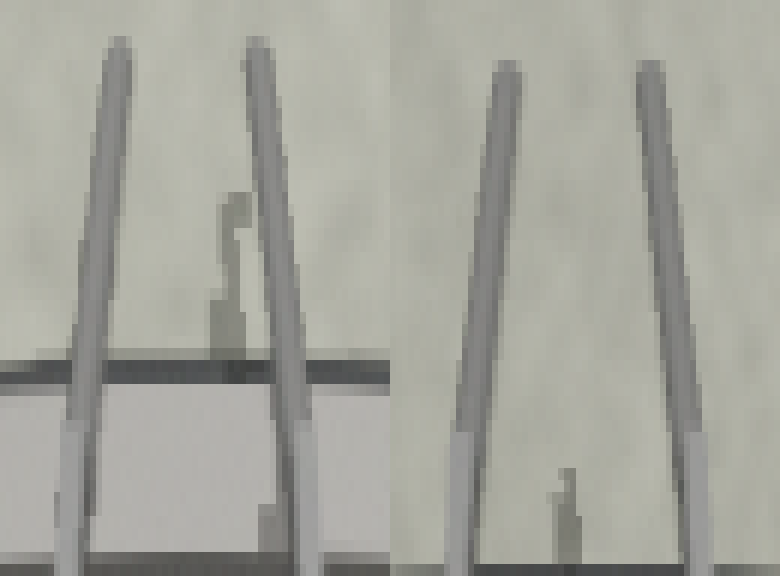

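Run:
```python
from h import *
im,mw=load("w7"); _,ms=load("s7")
def tri(a,b):
    (c1,d1),(c2,d2)=a,b
    A=np.stack([d1,-d2],1); t=np.linalg.lstsq(A,c2-c1,rcond=None)[0]; p,q=c1+d1*t[0],c2+d2*t[1]; return (p+q)/2,np.linalg.norm(p-q)
u=225+((508+650)/2-390)/6; v=6
M=tri(ray("wrist",u,v,mw),ray("scene",190+245.5/5,140+267/5,ms)); print("tip mid",M)
s=manip.sense(); P=s["tcp_pos"]; d=M[0]-P; print("rel", d@FX,d@FY,d[2]+G,"expected", 145-12.1, "z rel grasp -", -34)
O=MID-87.2*FX
for (uu,vv,z) in [(u,v,115-34)]: print((onz("wrist",u,v,z,mw)-P)@FX,)
# plate zone from w1
im,m=load("w1"); hsv=cv2.cvtColor(im,cv2.COLOR_BGR2HSV); tan=cv2.inRange(hsv,(8,80,100),(20,255,255)); tan[:,:30]=0; tan[:,110:]=0
cs,_=cv2.findContours(tan,cv2.RETR_EXTERNAL,cv2.CHAIN_APPROX_NONE); c=max(cs,key=cv2.contourArea)
pts=np.array([onz("wrist",*p,9,m)[:2] for p in c[:,0,:].astype(float)])
e=cv2.minEnclosingCircle(pts.astype(np.float32)); print("plate circ w1",e, pts.mean(0)); print("zone w1",onz("wrist",62.5,190,9,m))
im=cv2.imread("pics/w1.png");
```

```text
tip mid (array([603.65439705, -17.90287769,  77.5735683 ]), np.float64(3.0327130331921324))
rel 134.06851918848665 1.0583539993687112 -37.196309973857296 expected 132.9 z rel grasp - -34
134.25839179836308
plate circ w1 ((543.42919921875, 256.5198669433594), 42.37858581542969) [543.57066888 256.74150361]
zone w1 [542.87518121 256.46410663   9.        ]
```

Run:
```python
from h import *
Z=np.array([543.2,255.5,0]); t=Z-134.1*FX-0.8*FY
manip.movel(tcp(t,115),rate=130)
manip.movel(tcp(t,37+28),rate=80); manip.hold(0.3)
s=manip.sense(); print(s["time"],s["opening"],s["force"],s["tcp_pos"]-tcp(t,65))
snap("wrist","w8"); snap("scene","s8")
im=cv2.imread("pics/w8.png"); cv2.imwrite("pics/w8b.png",cv2.resize(im[0:100,190:320],None,fx=6,fy=6,interpolation=cv2.INTER_CUBIC))
t=cv2.imread("pics/s8.png"); cv2.imwrite("pics/s8b.png",cv2.resize(t[210:310,260:390],None,fx=6,fy=6,interpolation=cv2.INTER_CUBIC))
```

```text
20.0583 10.23382178588097 [ 0.27721031  0.34079105 -0.69253862] [0.05914837 0.03899217 0.3117703 ]
```

View pics/w8b.png

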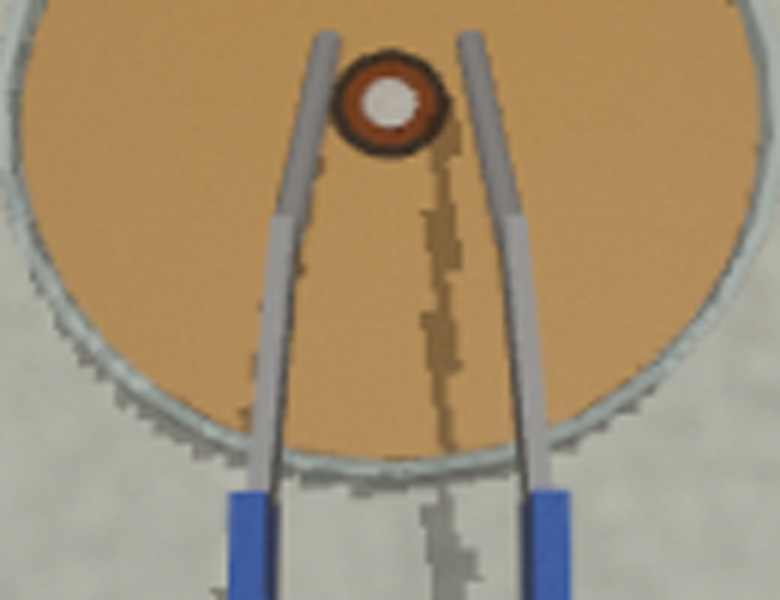

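View pics/s8b.png

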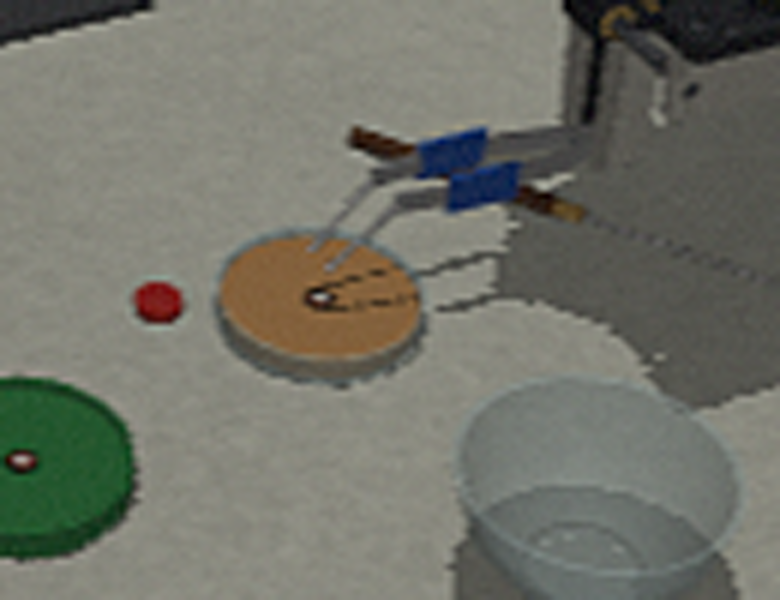

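Run:
```python
from h import *
im,m=load("w8"); _,ms=load("s8")
def sub(row,lo,hi,rising,thr):  # subpixel crossing
    pass
g=cv2.cvtColor(im,cv2.COLOR_BGR2GRAY).astype(float); sat=cv2.cvtColor(im,cv2.COLOR_BGR2HSV)[:,:,1].astype(float)
for v in (6,7,8,9,10): print(v,sat[v,238:252].astype(int),sat[v,260:276].astype(int))
f=lambda u,v,z: onz("wrist",190-.5+(u+3)/6-.0,v/6,z,m)
for v,a,b,z in [(45,341,457,28),(45,341,457,31),(45,341,457,25),(102,331,449,9)]:
    p,q=f(a,v,z),f(b,v,z); print(z,np.linalg.norm(p-q),((p+q)/2).round(1))
def tri(a,b):
    (c1,d1),(c2,d2)=a,b
    A=np.stack([d1,-d2],1); t=np.linalg.lstsq(A,c2-c1,rcond=None)[0]; p,q=c1+d1*t[0],c2+d2*t[1]; return (p+q)/2,np.linalg.norm(p-q)
print(tri(ray("wrist",190+399/6,6,m),ray("scene",260+321/6,210+257/6,ms)))
print("zone",f(390,102,9), "zone scene",onz("scene",260+320/6,210+298/6,9,ms))
```

```text
6 [133 133 134 131  72  16  16  16  64 128 134 135 135 132] [133 133 133 131 133 126  51  16  18  16  86 133 133 130 133 132]
7 [134 136 134 131  22  16  14  19  69 128 134 132 134 134] [134 135 135 132 135 130  38  17  14  16  43 131 132 132 133 132]
8 [132 133 132 123  17  18  14  19  86 132 133 134 133 132] [133 131 131 133 136 130  78  15  12  18  17 130 132 132 131 130]
9 [133 131 133 102  17  12  18  20  91 133 133 136 120 130] [134 133 133 133 130 132  85  20  16  14  17 117 132 133 133 131]
10 [131 131 130  72  12  18  16  20 108 133 133 111  99 100] [116 133 132 134 131 133 107  23  16  16  19  91 128 135 133 133]
28 11.984752468071324 [544. 255.  28.]
31 11.790148312792486 [543.  255.1  31. ]
25 12.179356623350236 [545.1 254.8  25. ]
9 13.389282518494637 [543.5 256.1   9. ]
(array([543.35450346, 255.97797453,  30.18330826]), np.float64(2.6445086646619793))
zone [543.49963633 256.09568629   9.        ] zone scene [542.57805345 258.82094358   9.        ]
```

Over the red-token plate the gap reads about 12.0 mm. The tip midpoint is about 1.1 mm short of the zone centre in y. I'll shift by that amount, then go down to about 5 mm above the agar.

Run:
```python
from h import *
Z=np.array([543.2,255.5,0]); t=Z-134.1*FX-0.8*FY+np.array([-0.2,1.1,0])
manip.movel(tcp(t,58),rate=40); manip.movel(tcp(t,50),rate=30); manip.hold(0.4)
s=manip.sense(); print(s["time"],s["opening"],s["force"],s["tcp_pos"]-tcp(t,50))
snap("wrist","w9"); snap("scene","s9"); snap("top","t9")
im=cv2.imread("pics/w9.png"); cv2.imwrite("pics/w9b.png",cv2.resize(im[0:50,215:295],None,fx=9,fy=9,interpolation=cv2.INTER_CUBIC))
q=cv2.imread("pics/s9.png"); cv2.imwrite("pics/s9b.png",cv2.resize(q[230:290,280:360],None,fx=9,fy=9,interpolation=cv2.INTER_CUBIC))
im,m=load("w9"); sat=cv2.cvtColor(im,cv2.COLOR_BGR2HSV)[:,:,1].astype(int)
for v in (4,6,8,10,12,14): print(v,sat[v,238:252],sat[v,260:276])
```

```text
21.3 10.616830325238693 [-1.08586869  0.71483945  0.69871495] [0.02741998 0.00348134 0.08353133]
4 [130 134 133 132 136 132 136 133 130 135 116 106 153 186] [187 170 131 106 109 130 133 132 132 133 132 133 135 133 135 133]
6 [130 132 134 132  76  16  14  15  28  88 126 183 190 190] [171 183 188 158 103  73  28  17  16  16  85 131 133 132 134 133]
8 [132 135 133 125  15  14  18  21  40 105 181 195 178  83] [ 38 127 192 197 146 106  43  17  14  14  19 130 131 130 131 129]
10 [130 132 131  75  14  14  14  20  46 100 183 187 183  79] [ 40 132 192 180 154 132  61  23  14  16  15  91 131 130 132 128]
12 [134 133 127  22  18  18  19  32  77 115 155 188 185 177] [119 190 186 172 109  98  94  38  17  14  12  17 133 133 132 133]
14 [133 132  78  16  16  16  22  70 124 115  95 139 173 184] [193 177 166 114 104 113 134  70  20  16  14  16  96 131 133 130]
```

View pics/w9b.png

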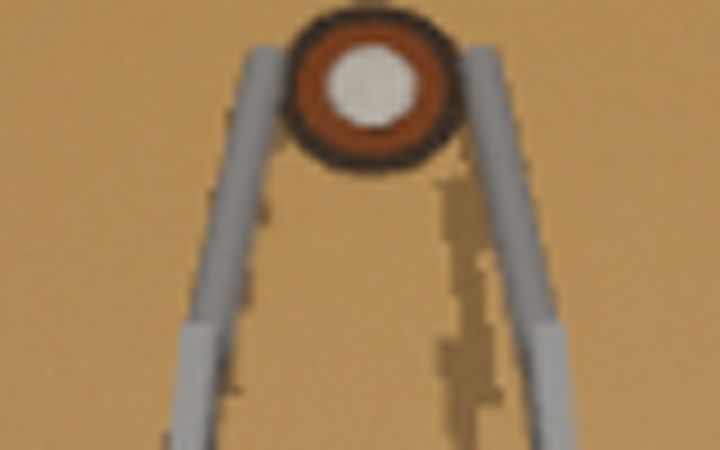

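View pics/s9b.png

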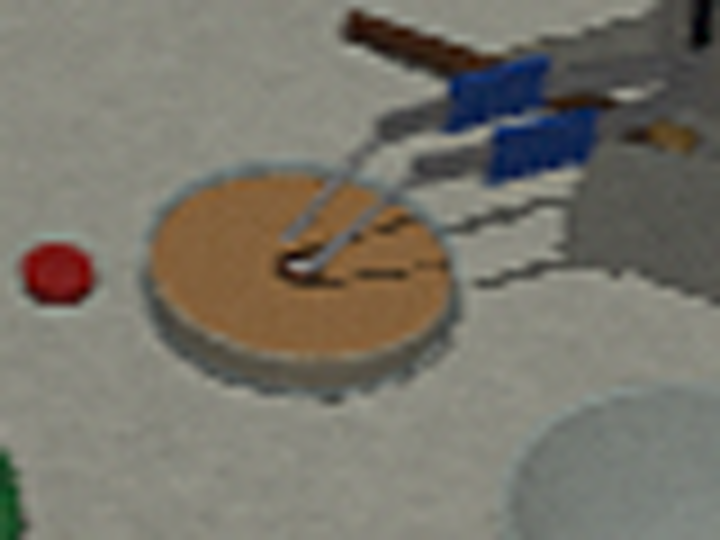

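Run:
```python
from h import *
im,m=load("w9"); _,ms=load("s9")
f=lambda u,v,z: onz("wrist",215+u/9-.5+.055,v/9-.5+.055,z,m)
zc=f(374,87,9); print("zone",zc)
for z in (12,14,16):
    a,b=f(285,52,z),f(465,52,z); d=(a+b)/2-zc; print(z,"gap",np.linalg.norm(a-b),"mid rel zone fx,fy",d@FX,d@FY)
print("zone w", np.linalg.norm(f(284,87,9)-f(465,87,9)), "plate-based scale:")
def tri(a,b):
    (c1,d1),(c2,d2)=a,b
    A=np.stack([d1,-d2],1); t=np.linalg.lstsq(A,c2-c1,rcond=None)[0]; p,q=c1+d1*t[0],c2+d2*t[1]; return (p+q)/2,np.linalg.norm(p-q)
print(tri(ray("wrist",215+375/9-.5,52/9-.5,m),ray("scene",280+298/9-.5,230+252/9-.5,ms)))
print("zone scene",onz("scene",280+302/9-.5,230+268/9-.5,9,ms),"tri zone",tri(ray("wrist",215+374/9-.5,87/9-.5,m),ray("scene",280+302/9-.5,230+268/9-.5,ms)))
# free tip reference w6a px scale
im,m=load("w6a")
a,b=onz("wrist",225+38/6-.5,4.5,15,m),onz("wrist",225+342/6-.5,4.5,15,m); print("free gap meas",np.linalg.norm(a-b))
```

```text
zone [543.76592679 256.25386324   9.        ]
12 gap 12.460004132145045 mid rel zone fx,fy 1.7443735675432577 -0.0717572633620869
14 gap 12.325664702002442 mid rel zone fx,fy 1.0367549228809103 -0.07278215072693013
16 gap 12.191325271859784 mid rel zone fx,fy 0.3291362782184425 -0.07380703809173379
zone w 12.708000718458027 plate-based scale:
(array([544.08510645, 256.43444222,  15.21321233]), np.float64(0.7936073565813537))
zone scene [542.26365735 257.2277923    9.        ] tri zone (array([543.0556417 , 256.94924406,   9.57209437]), np.float64(1.6499667527216944))
free gap meas 31.79533193138843
```

The tips straddle the zone with lateral offset under 0.1 mm, about 5–6 mm above the agar, and the gap is about 11.6–12.3 mm. One more check that nothing drifts, then I'll hand in.

Run:
```python
from h import *
manip.hold(1.0); im,m=snap("wrist","w10"); a=cv2.imread("pics/w9.png").astype(int); b=cv2.imread("pics/w10.png").astype(int)
d=abs(a-b).max(2)[0:150,200:310]; print("max diff",d.max(),(d>40).sum())
im,_,=load("w10"); sat=cv2.cvtColor(im,cv2.COLOR_BGR2HSV)[:,:,1].astype(int)
for v in (6,8): print(sat[v,238:252],sat[v,260:276])
s=manip.sense(); print(s["time"],s["opening"],s["force"],abs(s["joint_velocities"]).max())
if (d>40).sum()<25: manip.job_done(); print("handed in")
```

```text
max diff 42 1
[131 133 132 135  76  18  14  14  30  73 135 185 186 191] [181 193 186 157 111  73  30  16  16  16  87 133 131 133 133 131]
[133 135 133 123  17  14  16  19  36  90 179 191 191  81] [ 40 123 185 182 144 114  44  17  16  14  15 128 130 130 132 133]
22.5 10.357496899756201 [-0.27992347 -0.61912673 -0.97815801] 0.0018407061132663196
the job is handed in; nothing more can be done
handed in
```

The forceps are held still over the red-token plate (plate_small, 12 mm zone), with the tips set to about 12 mm, one above each side of the zone. I handed the job in at 22.5 s of the 35 s.

**How the gap was set:** The gripper's fixed 30 N would have shut the forceps at the blue flats. I first gripped the flats, which shut the forceps briefly. I then set them back on the same rest about 7 mm further back, later dragging them another 2 mm. I regripped near the tail, where the short lever balances the spring. The first tail grip gave about 18.8 mm, so I moved the grip 3.4 mm forward and got about 12 mm.

**Last checks:**
- **Gap:** the readings did not all agree. The final picture gave 12.2–12.5 mm raw. Allowing for the camera reading about 6% high on the open forceps (31.8 mm instead of 30), that is about 11.6 mm. The flats' width gave 11.3–12.4 mm on the rest and after the lift. Next to the zone outline the gap looks 0.97 times as wide.
- **Position:** the tips are centred across the zone to about 0.1 mm and sit about 1 mm ahead of its centre. They are about 5–6 mm above the agar.
- **Stability:** two pictures more than a second apart showed no movement, and there was no sign of contact with the plate. After the lift, the tips had sagged about 1–3 mm in the grip; I allowed for this when setting the height.
- **Not checked:** I did not measure the other objects' final positions. Nothing looked disturbed in the last scene picture around the plate.

**Outside the listed interface:** early on, in free air, I called `close(60)` to see if it took a width. It was refused and nothing moved.

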